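# Hold a new magnet ready over the empty seat of the magnet board

## Task

One of the four magnets seated in the birch board is worn, its copper showing: pull it out and drop it into the red reject crate. Then pick up the new silver magnet from the cork coaster, lift it over the top of the pegboard divider, and finish while still holding it hovering over the empty seat, centred, level and about 8 mm above the board's face, so that glue can be dabbed in beneath it. The new magnet must never touch the board, nothing may touch the divider, and leave the three good magnets, the jar, the honey dipper and the clip where they are.

Things in the scene. Friction and masses are not known exactly. Their poses are not given: they have to be found in the camera images.
- board: fixed birch board lying on the table, 100 (its x) by 270 (its y) by 14 thick (top face at z = 14). Four round seats of diameter 33, 5 deep (floor 9 above the table), in a row along its y, 65 apart. Origin: centre of its underside. It is turned a little about the vertical. Sizes here and below in mm
- board_hole0 (a point): centre of the mouth of seat 0 of the board, on the board's top face, at y = -97.5 in the board's frame. Axes as the board's
- board_hole1 (a point): centre of the mouth of seat 1 of the board, on the board's top face, at y = -32.5 in the board's frame. Axes as the board's
- board_hole2 (a point): centre of the mouth of seat 2 of the board, on the board's top face, at y = +32.5 in the board's frame. Axes as the board's
- board_hole3 (a point): centre of the mouth of seat 3 of the board, on the board's top face, at y = +97.5 in the board's frame. Axes as the board's
- worn_magnet: the worn magnet, copper-coloured with dark chips on its top; otherwise the same cylinder as the others, diameter 30, height 25, about 130 g (mass varies). Starts loose in one of the four seats (standing 20 above the board's face). Origin: centre of its underside, z up its axis (sizes in mm)
- magnet_a: silver neodymium disc magnet, upright cylinder, diameter 30, height 25, about 130 g (mass varies). Origin: centre of its underside, z up its axis. Good; sits loose in one of the other seats, its top 20 above the board's face; to be left alone (sizes in mm)
- magnet_b: silver neodymium disc magnet, upright cylinder, diameter 30, height 25, about 130 g (mass varies). Origin: centre of its underside, z up its axis. Good; sits loose in one of the other seats, its top 20 above the board's face; to be left alone (sizes in mm)
- magnet_c: silver neodymium disc magnet, upright cylinder, diameter 30, height 25, about 130 g (mass varies). Origin: centre of its underside, z up its axis. Good; sits loose in one of the other seats, its top 20 above the board's face; to be left alone (sizes in mm)
- new_magnet: silver neodymium disc magnet, upright cylinder, diameter 30, height 25, about 130 g (mass varies). Origin: centre of its underside, z up its axis. The new one; starts standing loose on the cork coaster (diameter 90, 6 thick) to the robot's right (sizes in mm)
- pegboard: fixed upright pegboard divider between the coaster and the board: 200 long (its x), 12 thick (its y), 75 high, with two feet 44 wide (y), 14 long and 12 high at x = -80 and +80. Origin: centre of its underside (sizes in mm)
- reject_crate: fixed red open-topped plastic crate to the robot's left, 120 by 120, 50 high, wall and floor 4 thick, empty. Origin: centre of its underside (sizes in mm)
- jar: frosted glass jar with closed flip-top lid, diameter 62, 87 high, loose bystander. Origin: centre of its underside (sizes in mm)
- honey_dipper: wooden honey dipper lying on the table, 170 long along its x (grooved head at +x), up to 34 thick, loose bystander. Origin: under the middle of its length, on the table (sizes in mm)
- clip: lime green plastic clip, 28 (x) by 60 (y), 15 high, loose bystander. Origin: centre of its underside (sizes in mm)
Mind the look-alikes: they are no part of the job. Of the things that look like the pegboard, take the one that is farthest from the robot's base at the start.

How it is judged:
On the way, in this order (a step that is already met when the one before it is completed fails the run):
1. the worn magnet lies released in the reject crate (x of worn_magnet in the frame of reject_crate between -0.056 and 0.056 m and y of worn_magnet in the frame of reject_crate between -0.056 and 0.056 m and z of worn_magnet in the frame of reject_crate between 0 and 0.04 m and contact force between the fingers and worn_magnet below 0.05 N), for 0.2 s.
2. the new magnet passes over the top of the pegboard divider (z of new_magnet in the frame of pegboard above 0.075 m and y of new_magnet in the frame of pegboard between -0.03 and 0.03 m and x of new_magnet in the frame of pegboard between -0.12 and 0.12 m).
At the end, for the whole second after the job is handed in: New magnet held still by the fingers, upright within 7 degrees, within 5 mm of the empty seat's centre, underside 2 to 16 mm above the board, touching neither board nor magnets; worn magnet released in the reject crate; good magnets moved under 6 mm (all of step 1 and (horizontal distance between new_magnet and board_hole0 below 0.005 m or horizontal distance between new_magnet and board_hole1 below 0.005 m or horizontal distance between new_magnet and board_hole2 below 0.005 m or horizontal distance between new_magnet and board_hole3 below 0.005 m) and z of new_magnet in the frame of board between 0.016 and 0.03 m and angle between new_magnet's own z axis and vertical below 0.12 rad and linear speed of new_magnet below 0.02 m/s and contact force between the fingers and new_magnet above 1 N and contact force between new_magnet and board below 0.05 N and contact force between new_magnet and magnet_a below 0.05 N and contact force between new_magnet and magnet_b below 0.05 N and contact force between new_magnet and magnet_c below 0.05 N and distance of each of magnet_a, magnet_b, magnet_c from where it was at the start of the episode below 0.006 m); the arm keeps its last pose, push and grip.
It fails at once if the new magnet touches the board (contact force between new_magnet and board above 0.3 N).
It fails at once if something touches the pegboard divider (contact force between pegboard and anything else above 1 N).
It fails at once if a good magnet is moved by more than 6 mm (distance of any of magnet_a, magnet_b, magnet_c from where it was at the start of the episode above 0.006 m).
It fails at once if the jar, the honey dipper or the clip is moved by more than 20 mm (distance of any of jar, honey_dipper, clip from where it was at the start of the episode above 0.02 m).
It also fails if it takes over 58 s, if anything falls off the work surface, if the arm or the gripper's body presses on something with over 40 N, if the wrist force passes 120 N, or if a joint passes its speed limit or range.

## Robot

A 6-joint arm with a two-finger parallel gripper is mounted at the origin on the work surface. World frame = base frame: x ahead of the robot, y to its left, z up, the work surface at z = 0. Lengths are in m, angles in rad, forces in N, time in s.
With the tool pointing down it reaches from about 0.375 to 0.975 m from the base axis. Payload 3.8 kg.
Tool frame: the origin (TCP) lies where the fingers leave the gripper's body, on its centre line; the fingertips stand 73 mm ahead of it and the grasp point (between the pads) lies 54 mm ahead of it; z points along the fingers, y is the line along which they close (so a half turn about z gives the same grasp; the last joint's range is limited). The gripper opens to 85 mm and grips with 20 to 120 N. Pads are 22 mm wide; open, the fingers measure 114 mm over their backs; the gripper's body (76 mm by 85 mm) begins 54 mm behind the grasp point. The pads swing forward as they close: fully open they stand 13 mm farther back than shut.
Start: joints at [1.186, 0.264, 1.604, -0, 1.274, -0.037], TCP at [0.23, 0.635, 0.304] pointing down, gripper open.
Joint ranges: [-2.63, 2.63], [-0.94, 2.18], [0.31, 2.57], [-1.31, 4.45], [0, 2.66], [-2.55, 2.55]. Speed limits (rad/s): [2.57, 2.57, 3.14, 3.14, 3.14, 3.14].

## Interface

Orientations are given as a rotation vector (axis times angle).
In Python, from workcell import read_state, viewer, bot gives the robot as it stands.
- The arm moves only by the tool jog_arm, never from a script. Its argument "increments" is a list that holds one entry, the list of rows, each a list of 7 numbers: the shift along the tool's x, y, z in units of 30 mm (1.0 is 30 mm), then the turn, a rotation vector about the tool's x, y, z in units of 6 degrees (1.0 is 6 degrees), then the opening, from -1 (shut) to 1 (fully open). A call has exactly 5 rows; each row shifts and turns the commanded pose from where the row before left it, along the tool's axes as they then stand; what a row does not reach is not made up. A row lasts 1/12 s, in which the tool goes at most 41.7 mm and 7.16 degrees, less where a joint would pass 70% of its speed; a pose out of reach is approached as far as the arm can. A call is refused whole if a number of a shift passes 1 or a number of a turn 1, either way. A call with a gripper value outside its range is refused whole. The fingers move at their own pace and stop on an object; "force" is the grip in N (left out, the last holds). Time passes only in rows, so rows that do not move let the fingers close, or fill a call up. It gives the time, the measured TCP pose, the force, the opening and the grip force at its end, in the units of the state.
- read_state(): the state, without advancing time (a new reading comes with each control period).
- viewer.read_camera(name): name is "scene" or "top" or "wrist"; returns (picture, depth): 400x640x3 uint8, blue, green, red; 400x640 float32, m along the optical axis (not along the pixel's ray), 0 where there is no reading.
- viewer.camera_params(name): a dict with "fx", "fy", "cx", "cy" (pixels), "k1" (the pictures are not rectified: a ray, as slopes to the right and down, at radius r is drawn at 1 + k1 r^2 times it, then the intrinsics apply), "R" (3x3) and "t" (3): a world point X has camera coordinates R X + t; the wrist camera has in their place "hand_eye" (4x4, takes a point from camera to tool coordinates, whose origin is the TCP and whose axes are the flange's). Camera axes: x right, y down, z forward; pixel columns grow to the right and rows downward; lengths in m; the calibration is good to about 2 mm. A picture is of the moment at which its call begins: read the wrist's pose just before it. camera_params takes no time and is no camera call.
- bot.finish_job(): hands the job in; it is judged then, once.
The state is a dict: "time": time; "q": joint angles; "joint_vel": joint speeds; "joint_torque": joint torques, N m; "tool_pos": TCP position; "tcp_rot": TCP orientation; "wrist_force": force on the tool from outside, world axes, zero at the start; "torque": the same for the moment, N m; "width": opening from 0.0 (shut) to 1.0 (fully open); "grip_force": force on a finger pad.
Only numpy, scipy, OpenCV 4.12 (cv2) and the standard library are available. Lean on these libraries where they do the work, as an engineer would, in place of code of your own. Each camera call takes 0.05 s, during which the arm holds its last target. There are 200 camera calls.

## Working session

There is one attempt and no reset: what is moved stays moved. The work goes in short steps, Python scripts to look and compute and a tool call to move; the robot and the scene stay as the last step left them, time stands still between calls to the robot, and variables do not carry over. Pictures are saved under pics/ and viewed, at most 10 in all, crops included, and the job is handed in when it is done.

Besides the shell and the picture viewer there is one more tool, called in YAML: its name, and indented under it one key for each argument. jog_arm: Moves the arm, as the interface text tells. Its arguments: {"type":"object","properties":{"increments":{"type":"array","items":{"type":"array","items":{"type":"array","items":{"type":"number"}}}},"force":{"type":"number"}},"required":["increments"]}

```bash
mkdir -p pics; ls; cat > h.py <<'E'
import numpy as np, cv2
from scipy.spatial.transform import Rotation as Ro
from workcell import read_state, viewer, bot
def pose(cam,s=None):
    p=viewer.camera_params(cam)
    if cam=="wrist":
        he=np.array(p["hand_eye"]); Rt=Ro.from_rotvec(s["tcp_rot"]).as_matrix()
        Rc=Rt@he[:3,:3]; o=Rt@he[:3,3]+np.array(s["tool_pos"])
    else:
        Rc=np.array(p["R"]).T; o=-Rc@np.array(p["t"])
    return p,Rc,o
def ray(cam,uv,s=None):
    p,Rc,o=pose(cam,s); uv=np.atleast_2d(np.array(uv,float))
    d=np.c_[(uv[:,0]-p["cx"])/p["fx"],(uv[:,1]-p["cy"])/p["fy"]]; x=d.copy()
    for _ in range(20): x=d/(1+p["k1"]*(x**2).sum(1,keepdims=True))
    return o,np.c_[x,np.ones(len(x))]@Rc.T
def onz(cam,uv,z,s=None):
    o,d=ray(cam,uv,s); return o+d*((z-o[2])/d[:,2:])
def atdepth(cam,uv,dep,s=None):
    o,d=ray(cam,uv,s); return o+d*np.asarray(dep).reshape(-1,1)
def grab(cam,name=None):
    s=read_state(); im,dp=viewer.read_camera(cam)
    if name: cv2.imwrite(f"pics/{name}.png",im); np.savez(f"pics/{name}.npz",im=im,dp=dp,pos=s["tool_pos"],rot=s["tcp_rot"])
    return s,im,dp
E
python3 - <<'E'
from h import *
for c in("scene","top"):
    s,im,dp=grab(c,c+"0"); p,Rc,o=pose(c); print(c,o.round(3),Rc[:,2].round(3),p["fx"],p["k1"])
print(viewer.camera_params("wrist")["hand_eye"]); print(s)
E
```

```text
pics
scene [ 1.157 -0.486  0.703] [-0.63   0.469 -0.619] 424.16116723016444 -0.019785914949275507
top [ 0.308 -0.01   1.211] [ 0.152  0.01  -0.988] 514.826655184039 -0.07914756147021854
[[-2.88340927e-04 -9.62513407e-01 -2.71233956e-01  6.80846482e-02]
 [ 9.99999854e-01 -4.01495629e-04  3.61695277e-04  8.51083200e-04]
 [-4.57035801e-04 -2.71233812e-01  9.62513382e-01 -6.88858120e-02]
 [ 0.00000000e+00  0.00000000e+00  0.00000000e+00  1.00000000e+00]]
{'time': 0.05, 'q': array([ 1.18608355e+00,  2.64748149e-01,  1.60532623e+00,  5.23606400e-06,
        1.27371488e+00, -3.69234428e-02]), 'joint_vel': array([-4.59899726e-04, -1.15908503e-03, -9.47642994e-04,  5.17584032e-05,
        7.84663807e-04, -1.67051302e-04]), 'joint_torque': array([ 1.79594499e-04, -5.17024183e+01, -3.68843508e+01,  2.18507938e-05,
        7.05645100e-03,  2.86633266e-06]), 'tool_pos': array([0.22986177, 0.63406922, 0.30259103]), 'tcp_rot': array([-0.54347873, -3.09375261,  0.00337187]), 'wrist_force': array([-0.02414713, -0.14013121, -1.41169835]), 'torque': array([-0.05647965,  0.02461509, -0.02050237]), 'grip_force': 0.0, 'width': 1.003563911525664}
```

View pics/top0.png

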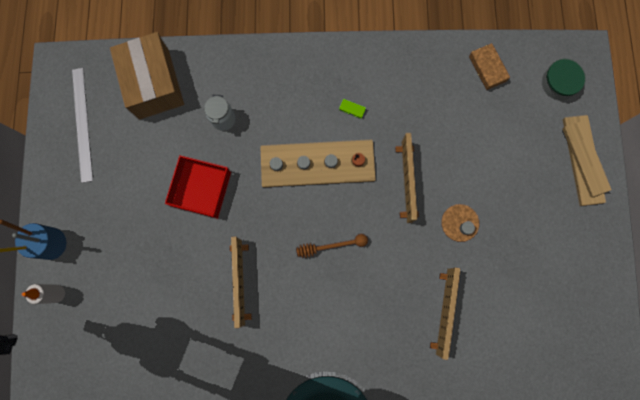

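View pics/scene0.png

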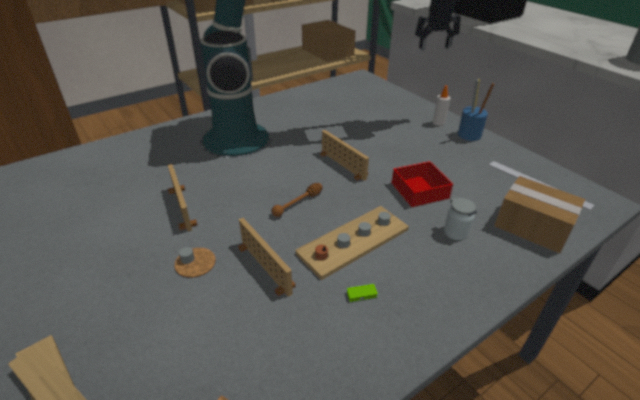

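The top view shows the worn magnet at (359,159) in the board's right-most seat, good magnets at (276,164), (303,163) and (331,161), and the new magnet at (468,228) on the coaster. The divider is at (409,178), the farther of the look-alikes, and the crate at (200,187). The scene view agrees: worn magnet at (321,252), new magnet at (186,256).

```bash
python3 - <<'E'
from h import *
def near(o1,d1,o2,d2):
    A=np.c_[d1,-d2]; k=np.linalg.lstsq(A,o2-o1,rcond=None)[0]; a=o1+k[0]*d1;b=o2+k[1]*d2
    return (a+b)/2,np.linalg.norm(a-b)
T=np.load("pics/top0.npz");S=np.load("pics/scene0.npz")
# magnets: top-depth region above board
dp=T["dp"]; vv,uu=np.mgrid[0:400,0:640]
P=atdepth("top",np.c_[uu.ravel(),vv.ravel()],dp.ravel()).reshape(400,640,3)
z=P[...,2]
def blobs(m,lo,x0,x1,y0,y1):
    mm=np.zeros_like(m,np.uint8); mm[y0:y1,x0:x1]=m[y0:y1,x0:x1]
    n,l,st,c=cv2.connectedComponentsWithStats(mm)
    for i in range(1,n):
        if st[i,4]>=lo:
            q=P[l==i]; print(" ",c[i].round(1),st[i,4],"ctr",((np.percentile(q,98,0)+np.percentile(q,2,0))/2).round(4),"med",np.median(q,0).round(4))
print("magnets");blobs((z>.026)&(z<.06),30,255,380,140,190)
print("new");blobs((z>.02)&(z<.06),30,435,485,200,245)
print("peg");blobs((z>.03)&(z<.11),30,390,425,120,230)
print("jar");blobs((z>.03)&(z<.11),30,200,240,85,135)
# board
for nm,(x0,x1,y0,y1),rng in(("board",(255,380,135,192),(.009,.06)),("crate",(160,235,150,222),(.03,.08)),("peg",(390,425,120,230),(.055,.1))):
    m=np.zeros((400,640),bool); m[y0:y1,x0:x1]=True; m&=(z>rng[0])&(z<rng[1])
    q=P[m]; r=cv2.minAreaRect((q[:,:2]*1000).astype(np.float32)); print(nm,r,"z",np.percentile(q[:,2],[5,50,95]).round(4))
# two views by colour
h=lambda im:cv2.cvtColor(im,cv2.COLOR_BGR2HSV)
def cm(im,box,f):
    x0,x1,y0,y1=box; m=f(h(im)[y0:y1,x0:x1].astype(int)).astype(np.uint8)
    n,l,st,c=cv2.connectedComponentsWithStats(m); i=1+st[1:,4].argmax(); print(" col",c[i]+[x0,y0],st[i])
    return c[i]+[x0,y0]
grey=lambda H:(H[...,1]<60)
a=cm(T["im"],(459,478,220,237),grey); b=cm(S["im"],(178,196,246,264),grey)
p=near(ray("top",a)[0],ray("top",a)[1][0],ray("scene",b)[0],ray("scene",b)[1][0]); print("new mid",p)
cop=lambda H:(H[...,0]<12)&(H[...,1]>100)
a=cm(T["im"],(348,370,150,169),cop); b=cm(S["im"],(312,331,243,262),cop)
print("worn mid",near(ray("top",a)[0],ray("top",a)[1][0],ray("scene",b)[0],ray("scene",b)[1][0]))
E
```

```text
magnets
  [358.4 158.8] 121 ctr [ 0.603  -0.0871  0.0312] med [ 0.6026 -0.0866  0.0321]
  [330.6 160.1] 113 ctr [ 0.6013 -0.0215  0.0316] med [ 0.6012 -0.0224  0.0324]
  [303.2 161.5] 117 ctr [0.5998 0.0429 0.0322] med [0.5992 0.0433 0.0318]
  [275.6 163.4] 122 ctr [0.5961 0.1081 0.0309] med [0.5965 0.1074 0.0314]
new
  [467.5 226.9] 141 ctr [ 0.4371 -0.3363  0.0285] med [ 0.4371 -0.335   0.029 ]
peg
  [409.9 177.3] 717 ctr [ 0.551  -0.2021  0.0546] med [ 0.5487 -0.1997  0.0713]
jar
  [218.4 110.9] 692 ctr [0.7161 0.2377 0.0615] med [0.7118 0.2356 0.0837]
board ((600.5333251953125, 10.660118103027344), (99.93791961669922, 270.44073486328125), 2.0586657524108887) z [0.0097 0.0129 0.0323]
crate ((545.3001708984375, 292.6618347167969), (122.33259582519531, 119.34721374511719), 74.09033203125) z [0.032  0.046  0.0514]
peg ((552.8052368164062, -202.87783813476562), (198.9496612548828, 13.611152648925781), 1.454204797744751) z [0.0602 0.0721 0.076 ]
 col [467.16447368 227.71052632] [  1   1  15  14 152]
 col [185.76033058 253.34297521] [  0   0  18  18 242]
new mid (array([ 0.43596135, -0.33738493,  0.02139753]), np.float64(0.0014577118398812151))
 col [358.19672131 159.60655738] [  4   4  13  12 122]
 col [320.95238095 252.        ] [  4   2  11  15 126]
worn mid (array([ 0.60396543, -0.08716038,  0.02046919]), np.float64(0.00027842094227617097))
```

```bash
cat >> h.py <<'E'
def go(x,y,z,yaw=2.06):
    s=read_state(); R=Ro.from_rotvec(s["tcp_rot"]); best=None
    for k in (0,180):
        a=np.radians(yaw+k); Y=np.array([np.cos(a),np.sin(a),0]); Z=np.array([0,0,-1.]); M=np.c_[np.cross(Y,Z),Y,Z]
        r=(R.inv()*Ro.from_matrix(M)).as_rotvec()
        if best is None or np.linalg.norm(r)<np.linalg.norm(best): best=r
    d=np.array([x,y,z])-s["tool_pos"]
    print("t",round(s["time"],2),"pos",np.round(s["tool_pos"],4),"w",round(s["width"],3),"grip",round(s["grip_force"],1),"q",np.round(s["q"],2))
    print(" shift units now:",(R.inv().apply(d)/.03).round(3)," after turn:",((R*Ro.from_rotvec(best)).inv().apply(d)/.03).round(3)," turn units:",(best/np.radians(6)).round(3))
E
python3 -c "
from h import *
go(.6035,-.0870,.20)"
```

```text
t 0.1 pos [0.2299 0.6341 0.3026] w 0.997 grip 0.0 q [ 1.19  0.26  1.61 -0.    1.27 -0.04]
 shift units now: [-19.901 -18.347   3.458]  after turn: [-24.469  11.582   3.422]  turn units: [-1.8000e-02  1.1000e-02  1.1336e+01]
```

jog_arm:
  increments:
    - [[0,0,0,0,0,0.756,1],[0,0,0,0,0,0.756,1],[0,0,0,0,0,0.756,1],[0,0,0,0,0,0.756,1],[0,0,0,0,0,0.756,1]]

```text
time: 0.52
tool_pos: [0.2299, 0.6343, 0.303]
tcp_rot: [-1.147, -2.925, 0.002]
wrist_force: [-0.7, -0.2, 0.3]
width: 1.0
grip_force: 0.0
```

jog_arm:
  increments:
    - [[0,0,0,0,0,0.756,1],[0,0,0,0,0,0.756,1],[0,0,0,0,0,0.756,1],[0,0,0,0,0,0.756,1],[0,0,0,0,0,0.756,1]]

```text
time: 0.93
tool_pos: [0.2299, 0.6343, 0.3031]
tcp_rot: [1.7, 2.642, -0.002]
wrist_force: [0.2, -0.6, -0.0]
width: 0.998
grip_force: 0.0
```

jog_arm:
  increments:
    - [[0,0,0,0,0,0.756,1],[0,0,0,0,0,0.756,1],[0,0,0,0,0,0.756,1],[0,0,0,0,0,0.756,1],[0,0,0,0,0,0.756,1]]

```text
time: 1.35
tool_pos: [0.23, 0.6342, 0.3031]
tcp_rot: [2.186, 2.256, -0.002]
wrist_force: [-0.1, 0.4, 0.2]
width: 0.999
grip_force: 0.0
```

jog_arm:
  increments:
    - [[-0.979,0.463,0,0,0,0,1],[-0.979,0.463,0,0,0,0,1],[-0.979,0.463,0,0,0,0,1],[-0.979,0.463,0,0,0,0,1],[-0.979,0.463,0,0,0,0,1]]

```text
time: 1.77
tool_pos: [0.3048, 0.4887, 0.3032]
tcp_rot: [2.181, 2.261, -0.002]
wrist_force: [1.1, 0.1, 0.6]
width: 1.0
grip_force: 0.0
```

jog_arm:
  increments:
    - [[-0.979,0.463,0,0,0,0,1],[-0.979,0.463,0,0,0,0,1],[-0.979,0.463,0,0,0,0,1],[-0.979,0.463,0,0,0,0,1],[-0.979,0.463,0,0,0,0,1]]

```text
time: 2.18
tool_pos: [0.3794, 0.3443, 0.3034]
tcp_rot: [-2.181, -2.261, 0.001]
wrist_force: [1.0, 0.1, -1.1]
width: 0.998
grip_force: 0.0
```

jog_arm:
  increments:
    - [[-0.979,0.463,0,0,0,0,1],[-0.979,0.463,0,0,0,0,1],[-0.979,0.463,0,0,0,0,1],[-0.979,0.463,0,0,0,0,1],[-0.979,0.463,0,0,0,0,1]]

```text
time: 2.6
tool_pos: [0.454, 0.2001, 0.3035]
tcp_rot: [-2.181, -2.26, 0.001]
wrist_force: [1.0, 1.0, -0.5]
width: 0.998
grip_force: 0.0
```

jog_arm:
  increments:
    - [[-0.979,0.463,0,0,0,0,1],[-0.979,0.463,0,0,0,0,1],[-0.979,0.463,0,0,0,0,1],[-0.979,0.463,0,0,0,0,1],[-0.979,0.463,0,0,0,0,1]]

```text
time: 3.02
tool_pos: [0.5287, 0.0558, 0.3035]
tcp_rot: [-2.182, -2.26, 0.001]
wrist_force: [0.2, 0.6, -0.2]
width: 1.003
grip_force: 0.0
```

jog_arm:
  increments:
    - [[-0.979,0.463,0.6,0,0,0,1],[-0.979,0.463,0.6,0,0,0,1],[-0.979,0.463,0.6,0,0,0,1],[-0.979,0.463,0.6,0,0,0,1],[-0.979,0.463,0.6,0,0,0,1]]

```text
time: 3.43
tool_pos: [0.6033, -0.0884, 0.2126]
tcp_rot: [-2.182, -2.26, 0.0]
wrist_force: [1.1, -0.4, 1.0]
width: 1.004
grip_force: 0.0
```

```bash
python3 -c "
from h import *
go(.6035,-.0870,.20)
s,im,dp=grab('wrist','w1')
print(s['wrist_force'])"
```

```text
t 3.43 pos [ 0.6033 -0.0884  0.2126] w 1.004 grip 0.0 q [-0.19  0.21  1.84  0.    1.09 -0.22]
 shift units now: [0.047 0.01  0.419]  after turn: [0.047 0.01  0.419]  turn units: [-0.006 -0.002 -0.007]
[ 1.06127099 -0.44553778  0.96594131]
```

View pics/w1.png

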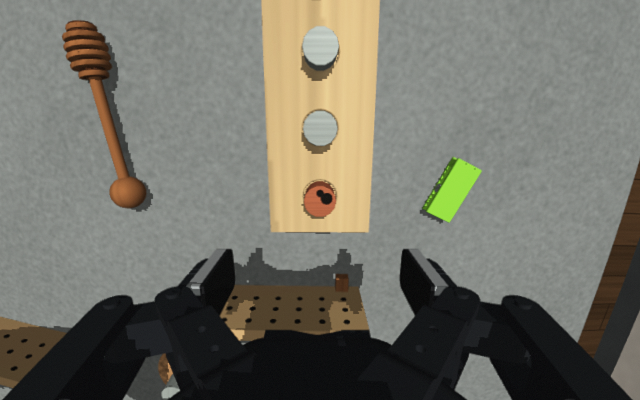

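```bash
python3 - <<'E'
from h import *
d=np.load("pics/w1.npz"); s=dict(tool_pos=d["pos"],tcp_rot=d["rot"])
vv,uu=np.mgrid[0:400,0:640]
P=atdepth("wrist",np.c_[uu.ravel(),vv.ravel()],d["dp"].ravel(),s).reshape(400,640,3); z=P[...,2]
m=((z>.028)&(z<.045)).astype(np.uint8)
n,l,st,c=cv2.connectedComponentsWithStats(m)
for i in range(1,n):
    if st[i,4]>400:
        q=P[l==i]; cc,r=cv2.minEnclosingCircle((q[:,:2]*1000).astype(np.float32)); print(c[i].round(),st[i],np.round(cc,1),round(r,1),np.median(q,0).round(4))
m=(z>.009)&(z<.018); print("board z",np.median(z[m]))
E
```

```text
[320.  46.] [ 302   26   37   40 1160] [602.   43.6] 15.1 [0.6022 0.0436 0.0328]
[319. 128.] [302 111  35  35 960] [603.9 -21.1] 14.9 [ 0.6039 -0.0208  0.0328]
[319. 201.] [303 185  33  32 804] [605.9 -86.1] 15.1 [ 0.6062 -0.0853  0.033 ]
[294. 305.] [ 223  299  142   13 1418] [ 584.6 -196. ] 70.6 [ 0.584  -0.1946  0.0368]
[ 22. 349.] [  0 337  50  24 614] [ 264.2 -273.6] 32.5 [ 0.2684 -0.2743  0.036 ]
board z 0.012961775108326773
```

The wrist view shows the worn magnet at (320,200), its neighbours clear at (319,128) and (320,46), and the fingers well placed on either side. The measured height, 33 mm, is as expected.

jog_arm:
  increments:
    - [[0.07,0.057,0.7,0,0,0,0.5],[0,0,0.7,0,0,0,0.5],[0,0,0.7,0,0,0,0.5],[0,0,0.7,0,0,0,0.5],[0,0,0.3,0,0,0,0.5]]
  force: 40

```text
time: 3.9
tool_pos: [0.6024, -0.0843, 0.1172]
tcp_rot: [-2.179, -2.257, 0.005]
wrist_force: [0.2, 0.4, -1.3]
width: 0.75
grip_force: 0.0
```

```bash
python3 -c "
from h import *
go(.605,-.0863,.089)
s,im,dp=grab('wrist','w2')
go(.605,-.0863,.089)"
```

```text
t 3.9 pos [ 0.6024 -0.0843  0.1172] w 0.75 grip 0.0 q [-0.18  0.32  1.91 -0.    0.92 -0.22]
 shift units now: [-0.072  0.09   0.941]  after turn: [-0.071  0.085  0.941]  turn units: [-0.055 -0.012 -0.006]
t 3.95 pos [ 0.6019 -0.0842  0.1164] w 0.751 grip 0.0 q [-0.18  0.32  1.91 -0.    0.92 -0.22]
 shift units now: [-0.076  0.109  0.914]  after turn: [-0.075  0.102  0.914]  turn units: [-0.07  -0.015 -0.006]
```

View pics/w2.png

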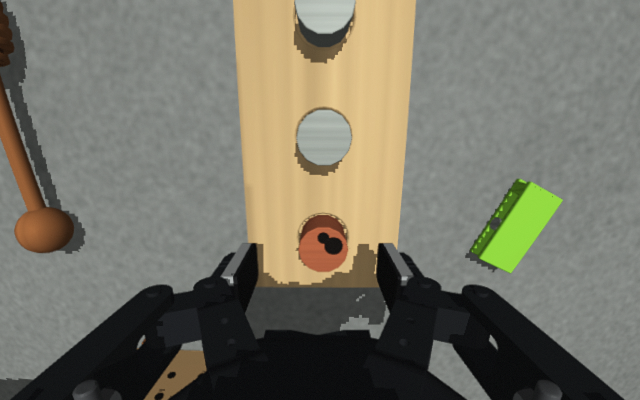

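The wrist view shows the worn magnet at (323,247), between the fingers (inner faces at about 257 and 380). It needs a small shift toward +y of the tool.

jog_arm:
  increments:
    - [[-0.07,0.1,0.2,-0.06,0,0,0.3],[0,0,0.3,0,0,0,0.3],[0,0,0.3,0,0,0,0.3],[0,0,0.1,0,0,0,0.3],[0,0,0,0,0,0,0.3]]

```text
time: 4.37
tool_pos: [0.6074, -0.0866, 0.0931]
tcp_rot: [2.179, 2.258, 0.006]
wrist_force: [0.5, -0.4, 0.0]
width: 0.653
grip_force: 0.0
```

```bash
python3 -c "
from h import *
go(.605,-.0863,.089); print(read_state()['wrist_force'])"
```

```text
t 4.37 pos [ 0.6074 -0.0866  0.0931] w 0.653 grip 0.0 q [-0.18  0.35  1.91  0.    0.87 -0.22]
 shift units now: [ 0.012 -0.082  0.136]  after turn: [ 0.012 -0.081  0.137]  turn units: [ 0.047 -0.003 -0.005]
[ 0.49046551 -0.39300511  0.0015987 ]
```

jog_arm:
  increments:
    - [[0,-0.03,0.1,0,0,0,0.3],[0,0,0,0,0,0,-1],[0,0,0,0,0,0,-1],[0,0,0,0,0,0,-1],[0,0,0,0,0,0,-1]]

```text
time: 4.78
tool_pos: [0.6069, -0.0868, 0.0914]
tcp_rot: [2.179, 2.258, 0.006]
wrist_force: [-2.2, 0.3, 3.6]
width: 0.334
grip_force: 39.5
```

jog_arm:
  increments:
    - [[0,0,0,0,0,0,-1],[0,0,0,0,0,0,-1],[0,0,0,0,0,0,-1],[0,0,0,0,0,0,-1],[0,0,0,0,0,0,-1]]

```text
time: 5.2
tool_pos: [0.6069, -0.0868, 0.0915]
tcp_rot: [2.179, 2.258, 0.007]
wrist_force: [-3.6, 0.1, 6.7]
width: 0.327
grip_force: 39.6
```

jog_arm:
  increments:
    - [[0,0,-0.2,0,0,0,-1],[0,0,-0.4,0,0,0,-1],[0,0,-0.5,0,0,0,-1],[0,0,-0.5,0,0,0,-1],[0,0,-0.5,0,0,0,-1]]

```text
time: 5.62
tool_pos: [0.6071, -0.0868, 0.1553]
tcp_rot: [2.178, 2.257, 0.008]
wrist_force: [0.4, 0.2, -1.4]
width: 0.332
grip_force: 39.5
```

```bash
python3 -c "
from h import *
go(.545,.293,.2); grab('wrist','w3')
s,im,dp=grab('top','t1'); print(read_state()['wrist_force'])"
```

```text
t 5.62 pos [ 0.6071 -0.0868  0.1553] w 0.332 grip 39.5 q [-0.18  0.28  1.88  0.    0.98 -0.22]
 shift units now: [12.724 -1.609 -1.505]  after turn: [12.725 -1.614 -1.492]  turn units: [ 0.071  0.001 -0.005]
[ 0.93486044 -0.79961958 -0.53117742]
```

View pics/w3.png

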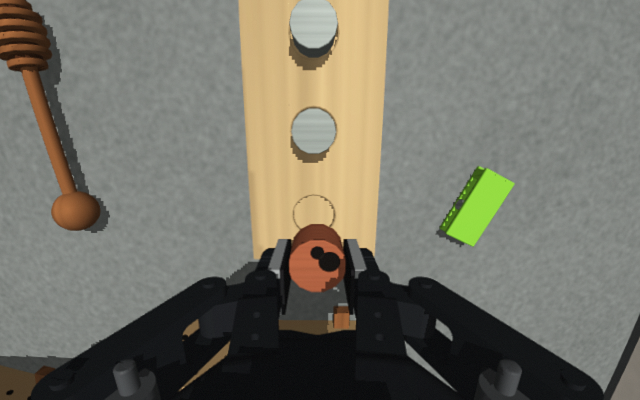

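The worn magnet is held between the pads at (317,265) and the empty seat shows at (314,215); the neighbours have not moved.

jog_arm:
  increments:
    - [[0.85,-0.107,-0.3,0,0,0,-1],[0.85,-0.107,-0.3,0,0,0,-1],[0.85,-0.107,-0.3,0,0,0,-1],[0.85,-0.107,-0.3,0,0,0,-1],[0.85,-0.107,-0.3,0,0,0,-1]]

```text
time: 6.13
tool_pos: [0.5853, 0.0411, 0.1985]
tcp_rot: [2.179, 2.257, 0.007]
wrist_force: [0.4, 0.7, -2.0]
width: 0.331
grip_force: 39.6
```

jog_arm:
  increments:
    - [[0.85,-0.107,0,0,0,0,-1],[0.85,-0.107,0,0,0,0,-1],[0.85,-0.107,0,0,0,0,-1],[0.85,-0.107,0,0,0,0,-1],[0.85,-0.107,0,0,0,0,-1]]

```text
time: 6.55
tool_pos: [0.5647, 0.1681, 0.1981]
tcp_rot: [2.179, 2.257, 0.007]
wrist_force: [0.5, 0.7, -1.6]
width: 0.333
grip_force: 39.6
```

jog_arm:
  increments:
    - [[0.85,-0.107,0,0,0,0,-1],[0.85,-0.107,0,0,0,0,-1],[0.85,-0.107,0,0,0,0,-1],[0.85,-0.107,0,0,0,0,-1],[0.85,-0.107,0,0,0,0,-1]]

```text
time: 6.97
tool_pos: [0.5442, 0.295, 0.1979]
tcp_rot: [2.179, 2.258, 0.006]
wrist_force: [0.8, 0.9, -0.6]
width: 0.332
grip_force: 39.6
```

jog_arm:
  increments:
    - [[0,0,0.5,0,0,0,-1],[0,0,0.8,0,0,0,-1],[0,0,0.8,0,0,0,-1],[0,0,0.5,0,0,0,-1],[0,0,0.3,0,0,0,-1]]

```text
time: 7.38
tool_pos: [0.5434, 0.2931, 0.1082]
tcp_rot: [2.179, 2.259, 0.0]
wrist_force: [-0.4, -0.2, 0.1]
width: 0.332
grip_force: 39.6
```

```bash
python3 -c "
from h import *
go(.545,.293,.096)
print(read_state()['wrist_force'])"
```

```text
t 7.38 pos [0.5434 0.2931 0.1082] w 0.332 grip 39.6 q [ 0.46  0.34  1.89 -0.    0.9   0.42]
 shift units now: [-0.006  0.052  0.407]  after turn: [-0.007  0.053  0.406]  turn units: [ 0.019  0.018 -0.001]
[-0.35973872 -0.15321472  0.06381922]
```

Lower, release, and rise.

jog_arm:
  increments:
    - [[0,0,0.4,0,0,0,-1],[0,0,0,0,0,0,-1],[0,0,0,0,0,0,0.2],[0,0,0,0,0,0,0.2],[0,0,0,0,0,0,0.2]]

```text
time: 7.8
tool_pos: [0.5466, 0.2943, 0.1013]
tcp_rot: [2.178, 2.256, 0.012]
wrist_force: [-0.3, 0.7, 0.2]
width: 0.604
grip_force: 0.0
```

jog_arm:
  increments:
    - [[0,0,0,0,0,0,0.2],[0,0,0,0,0,0,0.2],[0,0,-0.5,0,0,0,0.2],[0,0,-0.8,0,0,0,0.2],[0,0,-0.8,0,0,0,0.2]]

```text
time: 8.22
tool_pos: [0.5442, 0.2934, 0.1626]
tcp_rot: [2.179, 2.258, 0.004]
wrist_force: [1.0, 0.2, 0.3]
width: 0.603
grip_force: 0.0
```

jog_arm:
  increments:
    - [[0,0,-0.8,0,0,0,1],[0,0,-0.8,0,0,0,1],[0,0,-0.8,0,0,0,1],[0,0,-0.5,0,0,0,1],[0,0,-0.3,0,0,0,1]]

```text
time: 8.63
tool_pos: [0.5455, 0.2943, 0.2623]
tcp_rot: [2.177, 2.256, 0.015]
wrist_force: [0.5, 0.2, 0.7]
width: 1.002
grip_force: 0.0
```

```bash
python3 -c "
from h import *
go(.437,-.337,.25); s,im,dp=grab('wrist','w4'); 
h=cv2.cvtColor(im,cv2.COLOR_BGR2HSV)
m=((h[...,0]<14)&(h[...,0]>3)&(h[...,1]>80)).astype(np.uint8)
n,l,st,c=cv2.connectedComponentsWithStats(m)
for i in range(1,n):
  if st[i,4]>100: print(c[i],st[i],atdepth('wrist',c[i],np.median(dp[l==i]),s))"
```

```text
t 8.63 pos [0.5455 0.2943 0.2623] w 1.002 grip 0.0 q [ 0.46  0.18  1.78 -0.    1.17  0.42]
 shift units now: [-20.903  -4.363   0.315]  after turn: [-20.9   -4.37   0.41]  turn units: [ 0.107 -0.021 -0.005]
[313.55456172 189.65831843] [301 175  27  29 559] [[0.54536255 0.29551423 0.02700348]]
[ 78.22277228 246.57920792] [ 70 240  18  14 202] [[0.24677549 0.2079451  0.00887786]]
[198.94475138 246.50276243] [192 240  15  14 181] [[0.40477119 0.21450389 0.00916912]]
```

View pics/w4.png

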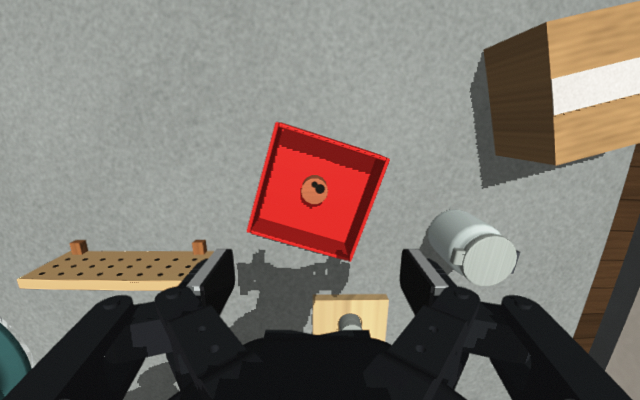

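The worn magnet lies upright in the middle of the crate at (314,190). Next is the new magnet.

jog_arm:
  increments:
    - [[-0.836,-0.175,0,0,0,0,1],[-0.836,-0.175,0,0,0,0,1],[-0.836,-0.175,0,0,0,0,1],[-0.836,-0.175,0,0,0,0,1],[-0.836,-0.175,0,0,0,0,1]]

```text
time: 9.1
tool_pos: [0.5215, 0.1663, 0.2571]
tcp_rot: [2.179, 2.259, 0.004]
wrist_force: [0.4, -0.6, 0.8]
width: 1.0
grip_force: 0.0
```

jog_arm:
  increments:
    - [[-0.836,-0.175,0,0,0,0,1],[-0.836,-0.175,0,0,0,0,1],[-0.836,-0.175,0,0,0,0,1],[-0.836,-0.175,0,0,0,0,1],[-0.836,-0.175,0,0,0,0,1]]

```text
time: 9.52
tool_pos: [0.4997, 0.0401, 0.257]
tcp_rot: [2.179, 2.258, 0.005]
wrist_force: [-0.0, 0.3, 0.4]
width: 0.998
grip_force: 0.0
```

jog_arm:
  increments:
    - [[-0.836,-0.175,0,0,0,0,1],[-0.836,-0.175,0,0,0,0,1],[-0.836,-0.175,0,0,0,0,1],[-0.836,-0.175,0,0,0,0,1],[-0.836,-0.175,0,0,0,0,1]]

```text
time: 9.93
tool_pos: [0.478, -0.086, 0.2569]
tcp_rot: [2.18, 2.258, 0.006]
wrist_force: [0.3, -0.4, 0.1]
width: 1.003
grip_force: 0.0
```

jog_arm:
  increments:
    - [[-0.836,-0.175,0,0,0,0,1],[-0.836,-0.175,0,0,0,0,1],[-0.836,-0.175,0,0,0,0,1],[-0.836,-0.175,0,0,0,0,1],[-0.836,-0.175,0,0,0,0,1]]

```text
time: 10.35
tool_pos: [0.4562, -0.2122, 0.2568]
tcp_rot: [2.18, 2.258, 0.006]
wrist_force: [1.5, -0.2, -0.1]
width: 1.0
grip_force: 0.0
```

jog_arm:
  increments:
    - [[-0.836,-0.175,0,0,0,0,1],[-0.836,-0.175,0,0,0,0,1],[-0.836,-0.175,0,0,0,0,1],[-0.836,-0.175,0,0,0,0,1],[-0.836,-0.175,0,0,0,0,1]]

```text
time: 10.77
tool_pos: [0.4345, -0.3383, 0.2565]
tcp_rot: [2.18, 2.258, 0.007]
wrist_force: [0.1, 0.2, 1.2]
width: 0.997
grip_force: 0.0
```

jog_arm:
  increments:
    - [[0,0,0.2,0,0,0,1],[0,0,0.3,0,0,0,1],[0,0,0.2,0,0,0,1],[0,0,0,0,0,0,1],[0,0,0,0,0,0,1]]

```text
time: 11.18
tool_pos: [0.4352, -0.336, 0.2353]
tcp_rot: [2.179, 2.261, 0.007]
wrist_force: [-0.9, 0.7, 0.2]
width: 1.001
grip_force: 0.0
```

```bash
cat >> h.py <<'E'
def tops(name,lo,hi,amin=400):
    s,im,dp=grab("wrist",name); vv,uu=np.mgrid[0:400,0:640]
    P=atdepth("wrist",np.c_[uu.ravel(),vv.ravel()],dp.ravel(),s).reshape(400,640,3); z=P[...,2]
    n,l,st,c=cv2.connectedComponentsWithStats(((z>lo)&(z<hi)).astype(np.uint8))
    for i in range(1,n):
        if st[i,4]>amin:
            q=P[l==i]; cc,r=cv2.minEnclosingCircle((q[:,:2]*1000).astype(np.float32)); print(c[i].round(),st[i],"ctr",np.round(cc,1),"r",round(r,1),"z",np.median(q[:,2]).round(4))
    return s,im,P
E
python3 -c "
from h import *
go(.437,-.337,.2); tops('w5',.02,.045); go(.437,-.337,.09)"
```

```text
t 11.18 pos [ 0.4352 -0.336   0.2353] w 1.001 grip 0.0 q [-0.7   0.08  1.95  0.    1.11 -0.74]
 shift units now: [-0.039  0.055  1.176]  after turn: [-0.037  0.06   1.176]  turn units: [ 0.041 -0.02   0.007]
[445.  65.] [ 342   46  223   27 1343] ctr [ 554.9 -202.4] r 100.0 z 0.0333
[135. 129.] [ 18 105 211  56 819] ctr [ 248.5 -275.2] r 99.4 z 0.0329
[319. 196.] [304 182  30  30 690] ctr [ 438.8 -335.9] r 14.9 z 0.0299
[622. 282.] [ 603  253   37   56 1583] ctr [ 815.3 -428.9] r 37.5 z 0.0287
t 11.23 pos [ 0.4355 -0.3363  0.2361] w 0.999 grip 0.0 q [-0.7   0.08  1.95  0.    1.11 -0.74]
 shift units now: [-0.03   0.021  4.87 ]  after turn: [-0.025  0.047  4.87 ]  turn units: [ 0.051 -0.01   0.008]
```

View pics/w5.png

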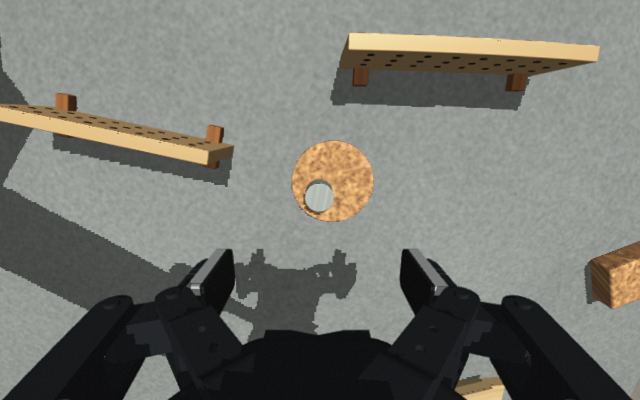

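The wrist view shows the new magnet at (319,196) on the coaster, with top height 30 mm and radius 14.9 mm as expected. Both dividers are clear of the fingers.

jog_arm:
  increments:
    - [[0.01,0.1,0.8,0,0,0,0.4],[0,0,0.9,0,0,0,0.4],[0,0,0.9,0,0,0,0.4],[0,0,0.9,0,0,0,0.4],[0,0,0.6,0,0,0,0.4]]

```text
time: 11.65
tool_pos: [0.4389, -0.3357, 0.1119]
tcp_rot: [2.178, 2.26, 0.007]
wrist_force: [-0.8, 0.6, 0.4]
width: 0.697
grip_force: 0.0
```

jog_arm:
  increments:
    - [[0,0,0.3,0,0,0,0.3],[0,0,0.2,0,0,0,0.3],[0,0,0,0,0,0,0.3],[0,0,0,0,0,0,0.3],[0,0,0,0,0,0,0.3]]

```text
time: 12.07
tool_pos: [0.4405, -0.3378, 0.1004]
tcp_rot: [2.176, 2.255, 0.007]
wrist_force: [0.7, -0.2, -0.2]
width: 0.65
grip_force: 0.0
```

```bash
python3 -c "
from h import *
tops('w6',.02,.045); go(.4385,-.336,.084)"
```

```text
[569.   6.] [ 430    0  210   20 1887] ctr [ 546.  -207.9] r 55.9 z 0.026
[ 81. 157.] [   0  130  143   61 2378] ctr [ 307.8 -285.8] r 40.0 z 0.0332
[311. 250.] [ 285  222   54   56 2356] ctr [ 438.8 -335.8] r 15.1 z 0.0298
t 12.12 pos [ 0.4404 -0.3378  0.1004] w 0.65 grip 0.0 q [-0.7   0.25  2.04  0.01  0.85 -0.74]
 shift units now: [ 0.064 -0.066  0.547]  after turn: [ 0.063 -0.062  0.548]  turn units: [ 0.081  0.019 -0.003]
```

jog_arm:
  increments:
    - [[0.06,-0.05,0.2,0.08,0,0,0.3],[0,0,0.2,0,0,0,0.2],[0,0,0.1,0,0,0,0.2],[0,0,0,0,0,0,0.2],[0,0,0,0,0,0,0.2]]

```text
time: 12.53
tool_pos: [0.4375, -0.335, 0.0832]
tcp_rot: [-2.18, -2.259, 0.002]
wrist_force: [0.2, 0.3, -1.0]
width: 0.602
grip_force: 0.0
```

```bash
python3 -c "
from h import *
go(.4387,-.336,.084)"
```

```text
t 12.53 pos [ 0.4375 -0.335   0.0832] w 0.602 grip 0.0 q [-0.7   0.27  2.05 -0.    0.82 -0.73]
 shift units now: [-0.034  0.038 -0.027]  after turn: [-0.034  0.038 -0.027]  turn units: [-0.028 -0.007 -0.004]
```

jog_arm:
  increments:
    - [[-0.03,0.03,0,0,0,0,-1],[0,0,0,0,0,0,-1],[0,0,0,0,0,0,-1],[0,0,0,0,0,0,-1],[0,0,0,0,0,0,-1]]
  force: 50

```text
time: 12.95
tool_pos: [0.4392, -0.3366, 0.0842]
tcp_rot: [-2.182, -2.26, 0.002]
wrist_force: [0.9, -0.9, 0.5]
width: 0.331
grip_force: 49.5
```

jog_arm:
  increments:
    - [[0,0,0,0,0,0,-1],[0,0,0,0,0,0,-1],[0,0,-0.2,0,0,0,-1],[0,0,-0.4,0,0,0,-1],[0,0,-0.6,0,0,0,-1]]

```text
time: 13.37
tool_pos: [0.4372, -0.3348, 0.1186]
tcp_rot: [-2.177, -2.256, 0.003]
wrist_force: [0.7, -0.7, -1.3]
width: 0.332
grip_force: 49.4
```

jog_arm:
  increments:
    - [[0,0,-0.8,0,0,0,-1],[0,0,-0.8,0,0,0,-1],[0,0,-0.8,0,0,0,-1],[0,0,-0.6,0,0,0,-1],[0,0,-0.4,0,0,0,-1]]

```text
time: 13.78
tool_pos: [0.4396, -0.3365, 0.225]
tcp_rot: [2.18, 2.259, -0.002]
wrist_force: [0.8, -0.6, 0.0]
width: 0.334
grip_force: 49.4
```

```bash
python3 -c "
from h import *
go(.6055,-.0863,.22);
s,im,P=tops('w7',.12,.19)
go(.6055,-.0863,.22);
"
```

```text
t 13.78 pos [ 0.4396 -0.3365  0.225 ] w 0.334 grip 49.4 q [-0.7   0.1   1.95 -0.    1.09 -0.73]
 shift units now: [8.14  5.822 0.151]  after turn: [8.137 5.826 0.166]  turn units: [ 0.003  0.021 -0.004]
[317. 264.] [ 255  227  125   88 5626] ctr [ 440.3 -329.5] r 27.7 z 0.1707
t 13.83 pos [ 0.4404 -0.3372  0.2268] w 0.329 grip 49.5 q [-0.7   0.1   1.95 -0.    1.09 -0.73]
 shift units now: [8.164 5.796 0.206]  after turn: [8.161 5.8   0.226]  turn units: [ 0.024  0.04  -0.004]
```

View pics/w7.png

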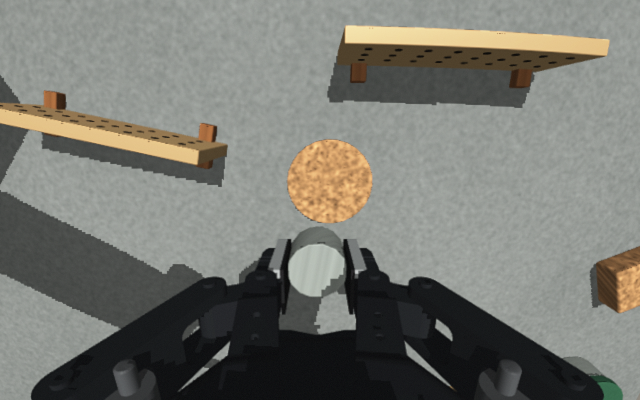

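The new magnet is held level between the pads at (317,265) and the coaster is empty. The divider top is well below, so I cross over it now.

jog_arm:
  increments:
    - [[0.5,0.36,0,0,0,0,-1],[0.816,0.58,0,0,0,0,-1],[0.816,0.58,0,0,0,0,-1],[0.816,0.58,0,0,0,0,-1],[0.816,0.58,0,0,0,0,-1]]

```text
time: 14.25
tool_pos: [0.5151, -0.219, 0.2206]
tcp_rot: [-2.18, -2.257, 0.003]
wrist_force: [0.1, -1.1, -1.8]
width: 0.335
grip_force: 49.5
```

jog_arm:
  increments:
    - [[0.816,0.58,0,0,0,0,-1],[0.816,0.58,0,0,0,0,-1],[0.816,0.58,0,0,0,0,-1],[0.816,0.58,0,0,0,0,-1],[0.816,0.58,0,0,0,0,-1]]

```text
time: 14.67
tool_pos: [0.5978, -0.0935, 0.2202]
tcp_rot: [-2.179, -2.258, 0.004]
wrist_force: [1.4, 0.4, -1.3]
width: 0.331
grip_force: 49.5
```

jog_arm:
  increments:
    - [[0.3,0.22,0,0,0,0,-1],[0,0,0,0,0,0,-1],[0,0,0,0,0,0,-1],[0,0,0,0,0,0,-1],[0,0,0,0,0,0,-1]]

```text
time: 15.08
tool_pos: [0.6034, -0.0869, 0.2209]
tcp_rot: [-2.181, -2.258, 0.004]
wrist_force: [0.4, 0.9, -1.7]
width: 0.332
grip_force: 49.5
```

```bash
python3 -c "
from h import *
go(.6055,-.0863,.15)
s,im,P=tops('w8',.025,.045)
go(.6055,-.0863,.15)
m=np.abs(P[...,2]-.0135)<.004
hole=(P[...,2]<.0115)&(P[...,2]>.005)
print((hole).sum(), np.median(P[hole],0))
"
```

```text
t 15.08 pos [ 0.6034 -0.0869  0.2209] w 0.332 grip 49.5 q [-0.18  0.21  1.83 -0.    1.11 -0.22]
 shift units now: [0.018 0.079 2.364]  after turn: [0.017 0.071 2.365]  turn units: [-0.032  0.002 -0.016]
[86. 52.] [ 71  26  33  54 851] ctr [395.1  40.7] r 22.1 z 0.0282
[320.  51.] [ 303   31   36   40 1081] ctr [602.   43.7] r 15.2 z 0.0328
[320. 129.] [303 113  34  34 892] ctr [603.9 -21. ] r 15.0 z 0.0328
[127. 194.] [116 181  26  25 439] ctr [416.7 -87.6] r 13.0 z 0.0281
[317. 301.] [287 294  61  14 670] ctr [ 607.6 -194.1] r 30.9 z 0.0357
[ 39. 346.] [   0  329   87   32 1197] ctr [ 274.4 -275.1] r 56.5 z 0.0347
t 15.13 pos [ 0.6035 -0.087   0.2211] w 0.333 grip 49.5 q [-0.18  0.21  1.83 -0.    1.11 -0.22]
 shift units now: [0.02  0.074 2.371]  after turn: [0.02  0.067 2.371]  turn units: [-0.028  0.002 -0.018]
2578 [ 0.59252386 -0.08590809  0.00869062]
```

View pics/w8.png

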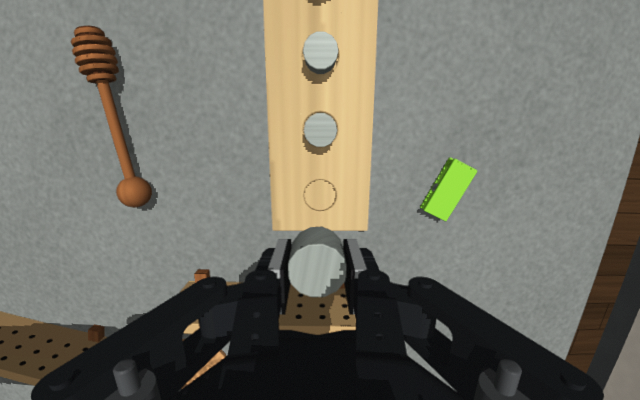

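The empty seat shows clearly at (320,195), with the held magnet at (317,263). Next I measure the seat's rim and the held magnet in the same picture.

```bash
cat >> h.py <<'E'
def rel(name,box=(296,172,345,218)):
    d=np.load(f"pics/{name}.npz"); s=dict(tool_pos=d["pos"],tcp_rot=d["rot"]); im=d["im"]; g=cv2.cvtColor(im,cv2.COLOR_BGR2GRAY)
    x0,y0,x1,y1=box; G=g[y0:y1,x0:x1]
    dark=((cv2.morphologyEx(G,cv2.MORPH_BLACKHAT,np.ones((7,7)))>15)).astype(np.uint8)
    n,l,st,c=cv2.connectedComponentsWithStats(dark,connectivity=8); i=1+st[1:,4].argmax()
    v,u=np.nonzero(l==i); X=onz("wrist",np.c_[u+x0,v+y0],.014,s)
    cc,r=cv2.minEnclosingCircle((X[:,:2]*1000).astype(np.float32)); print("seat",np.round(cc,2),"r",round(r,2),"px",st[i])
    vv,uu=np.mgrid[0:400,0:640]
    P=atdepth("wrist",np.c_[uu.ravel(),vv.ravel()],d["dp"].ravel(),s).reshape(400,640,3)
    T=Ro.from_rotvec(s["tcp_rot"]).inv().apply((P-s["tool_pos"]).reshape(-1,3)).reshape(P.shape)
    hsv=cv2.cvtColor(im,cv2.COLOR_BGR2HSV); m=(np.abs(T[...,2]-.053)<.007)&(np.abs(T[...,1])<.0152)&(np.abs(T[...,0])<.025)&(hsv[...,2]>110)&(hsv[...,1]<60)
    q=T[m]; cm,r2=cv2.minEnclosingCircle((q[:,:2]*1000).astype(np.float32)); print("magnet top, tool",np.round(cm,2),"r",round(r2,2),"z",np.median(q[:,2]).round(4),m.sum(),"maxx",q[:,0].max().round(4),"plane",np.linalg.lstsq(np.c_[q[:,:2],np.ones(len(q))],q[:,2],rcond=None)[0].round(3))
    st_=Ro.from_rotvec(s["tcp_rot"]).inv().apply(np.array([cc[0]/1000,cc[1]/1000,.014])-s["tool_pos"]); print("seat in tool mm",(st_*1000).round(2))
E
python3 -c "
from h import *
rel('w8')"
```

```text
seat [606.56 -85.09] r 17.44 px [  7   7  35  33 213]
magnet top, tool [0.43 0.81] r 15.28 z 0.0543 2220 maxx 0.0155 plane [-0.003 -0.     0.054]
seat in tool mm [  1.73   3.94 206.92]
```

jog_arm:
  increments:
    - [[0.03,0.08,0.3,0,0,0,-1],[0,0,0.7,0,0,0,-1],[0,0,0.8,0,0,0,-1],[0,0,0.7,0,0,0,-1],[0,0,0.5,0,0,0,-1]]

```text
time: 15.55
tool_pos: [0.605, -0.0853, 0.1286]
tcp_rot: [-2.18, -2.256, 0.005]
wrist_force: [0.0, -0.4, -1.9]
width: 0.329
grip_force: 49.5
```

jog_arm:
  increments:
    - [[0,0,0.2,0,0,0,-1],[0,0,0,0,0,0,-1],[0,0,0,0,0,0,-1],[0,0,0,0,0,0,-1],[0,0,0,0,0,0,-1]]

```text
time: 15.97
tool_pos: [0.6077, -0.0852, 0.1271]
tcp_rot: [2.181, 2.259, 0.0]
wrist_force: [1.0, 0.2, -0.8]
width: 0.332
grip_force: 49.5
```

```bash
python3 -c "
from h import *
tops('w9',.025,.045)
go(.606,-.086,.101)"
```

```text
[313.  18.] [ 284    0   59   43 1969] ctr [602.1  43.3] r 15.0 z 0.0328
[313. 134.] [ 287  108   53   53 2185] ctr [604.  -20.9] r 15.0 z 0.0328
[ 34. 228.] [ 18 211  35  35 834] ctr [416.8 -87.2] r 12.8 z 0.0281
t 16.02 pos [ 0.6076 -0.0851  0.127 ] w 0.331 grip 49.5 q [-0.18  0.31  1.89 -0.    0.94 -0.21]
 shift units now: [-0.027 -0.053  0.867]  after turn: [-0.028 -0.053  0.867]  turn units: [ 0.007  0.006 -0.006]
```

jog_arm:
  increments:
    - [[-0.03,-0.05,0.2,0,0,0,-1],[0,0,0.2,0,0,0,-1],[0,0,0.2,0,0,0,-1],[0,0,0.1,0,0,0,-1],[0,0,0.05,0,0,0,-1]]

```text
time: 16.43
tool_pos: [0.6041, -0.0856, 0.1015]
tcp_rot: [-2.179, -2.258, 0.004]
wrist_force: [-1.0, -0.4, -2.5]
width: 0.329
grip_force: 49.5
```

jog_arm:
  increments:
    - [[0,0,0,0,0,0,-1],[0,0,0,0,0,0,-1],[0,0,0,0,0,0,-1],[0,0,0,0,0,0,-1],[0,0,0,0,0,0,-1]]

```text
time: 16.85
tool_pos: [0.6052, -0.0858, 0.1032]
tcp_rot: [-2.181, -2.26, 0.002]
wrist_force: [-0.3, -0.0, -1.9]
width: 0.333
grip_force: 49.5
```

```bash
python3 -c "
from h import *
go(.606,-.086,.1)
tops('w10',.025,.06)
s,im,dp=grab('scene','s10'); cv2.imwrite('pics/s10c.png',cv2.resize(im[200:290,270:420],None,fx=5,fy=5,interpolation=cv2.INTER_CUBIC))
s,im,dp=grab('top','t10')
go(.606,-.086,.1)"
```

```text
t 16.85 pos [ 0.6052 -0.0858  0.1032] w 0.333 grip 49.5 q [-0.18  0.34  1.91 -0.    0.89 -0.22]
 shift units now: [-0.007  0.027  0.106]  after turn: [-0.007  0.027  0.106]  turn units: [-0.015  0.001 -0.004]
[318.  10.] [ 288    0   62   27 1186] ctr [602.3  37.7] r 13.7 z 0.0325
[318. 134.] [ 287  104   62   62 2976] ctr [604.1 -21. ] r 15.0 z 0.0328
[  9. 243.] [  0 222  23  38 630] ctr [417.7 -87.7] r 12.4 z 0.0274
[317. 261.] [ 256  227  124   77 4752] ctr [605.8 -78.7] r 27.7 z 0.0487
t 17.0 pos [ 0.6051 -0.0858  0.1031] w 0.333 grip 49.5 q [-0.18  0.34  1.91 -0.    0.89 -0.22]
 shift units now: [-0.007  0.031  0.103]  after turn: [-0.007  0.031  0.103]  turn units: [-0.017  0.001 -0.005]
```

View pics/s10c.png

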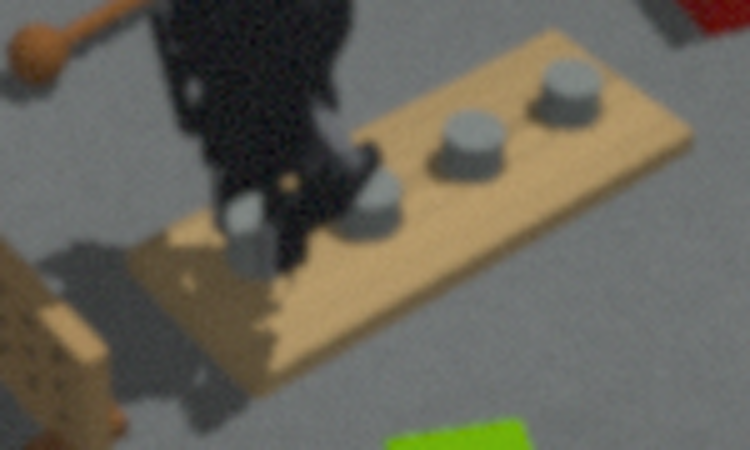

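The scene crop shows the magnet hanging upright above the empty seat at about (250,230), clear of the board, with the three good magnets in place. A small final lowering remains.

jog_arm:
  increments:
    - [[0,0.02,0.08,0,0,0,-1],[0,0,0,0,0,0,-1],[0,0,0,0,0,0,-1],[0,0,0,0,0,0,-1],[0,0,0,0,0,0,-1]]

```text
time: 17.42
tool_pos: [0.6055, -0.0858, 0.1004]
tcp_rot: [-2.181, -2.259, 0.002]
wrist_force: [0.4, 0.4, -1.9]
width: 0.333
grip_force: 49.5
```

jog_arm:
  increments:
    - [[0,0,0,0,0,0,-1],[0,0,0,0,0,0,-1],[0,0,0,0,0,0,-1],[0,0,0,0,0,0,-1],[0,0,0,0,0,0,-1]]

```text
time: 17.83
tool_pos: [0.6055, -0.0858, 0.1005]
tcp_rot: [-2.181, -2.259, 0.002]
wrist_force: [0.8, -0.4, -1.7]
width: 0.33
grip_force: 49.5
```

```bash
python3 -c "
from h import *
go(.606,-.086,.1)
s=read_state(); ok=abs(s['tool_pos'][2]-.1)<.004 and s['grip_force']>20
print(ok, bot.finish_job() if ok else '')"
```

```text
t 17.83 pos [ 0.6055 -0.0858  0.1005] w 0.33 grip 49.5 q [-0.18  0.34  1.91 -0.    0.89 -0.22]
 shift units now: [-0.007  0.015  0.017]  after turn: [-0.007  0.015  0.017]  turn units: [-0.02   0.    -0.005]
the job is handed in; nothing more can be done
True None
```

Job handed in at 17.8 s (verdict not shown): the worn magnet is in the reject crate, and the new magnet is held level over the empty seat, about 8 mm above the board and within about 1 mm of centre by my measurements.

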